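Set and clamp the length stop of a cutting jig

TASK

Set the jig's sliding stop to the wooden workpiece that lies in it: bring the stop up so that the piece lies home against the fixed end plate and the stop touches its other end with no gap, then leave the stop clamped tight with its lever. The lever's angle does not show whether the stop is clamped just now; that shows only when you try to slide it.

Things in the scene. Friction and masses are not known exactly. Their poses are not given: they have to be found in the camera images.
- jig: length-stop jig, fixed to the table: plywood base 140 x 460 x 12 mm. Origin on the table; the board reaches from x = -75 to 65 mm and y = -230 to 230 mm. x points from the open front to the fence, y along the fence from the end plate towards the stop, z up. Board top at z = 12 mm. A round magnet 32 mm wide, top at z = 35 mm, sits at each front corner (x = -52, y = +-207 mm)
- fence: the jig's fence, an aluminium bar along the jig's y, from x = 22 to 52 mm, y = -230 to 230 mm, z = 12 to 52 mm in the jig's frame (same origin and axes as jig). The stop rides on it and its clamp presses on it
- end_face (a point): middle of the working face of the fixed end plate (aluminium, 12 mm thick, 64 mm wide, top at z = 48 mm), at y = -170 mm in the jig's frame; the face looks along the jig's +y
- workpiece: plain wooden block 60 x 150 x 25 mm, lying loose on the base in front of the fence, between end plate and stop, some way off both. Origin: centre of its underside; its 150 mm run along its y, parallel to the jig's y
- stop: sliding stop (0.35 kg): aluminium saddle 54 x 60 mm, top at z = 68 mm, across the fence, with a dark steel stop plate in front of the fence. Slides only along the jig's y. Axes as the jig's; origin at table height, jig x = 0, at the y of the lever's axis. Free, it drags about 4 N, stays where left and pushes the workpiece along; clamped hard it withstands some 50 N, half clamped less
- stop_face (a point): middle of the stop plate's working face, which looks along the jig's -y towards the workpiece. A gripper that holds the plate at its top edge passes over the workpiece
- stop_grip (a point): middle of the top edge of the stop plate, at the place to pinch it: the plate is 16 mm thick along y, spans x = -42 to 18 mm in the jig's frame, top at z = 78 mm (41 mm over the workpiece's top). The saddle begins 30 mm to the +x side of this point
- lever_axis (a point): point on the upright axis of the lever, 92 mm up. Clockwise from above clamps, anticlockwise frees. Travel 1.5 rad between two firm stops: quite free at the anticlockwise one, first bite 0.6 rad on, tight over the last 0.2 rad before the clockwise one. The lever may start anywhere in its travel, and its handle is set anyhow on its screw (up to 0.45 rad either way), so its angle tells nothing
- lever_grip (a point): where to take the black clamping lever: a round bar 14 mm thick, nearly level, this point 65 mm from the axis, 92 mm up; the bar ends 99 mm from the axis, its hub is 95 mm high. It points to the rear of the jig (+x), up to 1.2 rad to either side. It turns with 3 to 5 N at this point and stays where left; 20 N against its stops do no harm

How it is judged:
At the end, for the whole second after the job is handed in: The workpiece lies flat and square in the jig, within 2 mm of the end plate; the stop face is 150 mm from the end plate, no more than 2.5 mm over; and the stop is clamped: its clamp presses on the fence with more than 30 N (well over that with the lever at its clockwise stop) (y of workpiece in the frame of jig between -0.098 and -0.093 m and y of stop_face in the frame of jig below -0.0175 m and angle between the y axis of workpiece and the y axis of jig, either way round below 0.04 rad and z of workpiece in the frame of jig below 0.015 m and contact force between stop and fence above 30 N and linear speed of workpiece below 0.01 m/s); the robot touches nothing.
It also fails if it takes over 72 s, if anything falls off the work surface, if the arm or the gripper's body presses on something with over 40 N, if the wrist force passes 120 N, or if a joint passes its speed limit or range.

ROBOT

A 6-joint arm with a two-finger parallel gripper is mounted at the origin on a cart in front of the work surface, level with it; the furniture and walls round the work are solid. World frame = base frame: x ahead of the robot, y to its left, z up, the work surface at z = 0. Lengths are in m, angles in rad, forces in N, time in s.
With the tool pointing down it reaches from about 0.3 to 0.875 m from the base axis. Payload 6.4 kg.
Tool frame: the origin (TCP) lies midway between the tips of the shut fingers; the grasp point (between the pads) lies 19 mm behind it; z points along the fingers, y is the line along which they close (so a half turn about z gives the same grasp; the last joint's range is limited). The gripper opens to 85 mm and grips with 20 to 120 N. Pads are 22 mm wide; open, the fingers measure 114 mm over their backs; the gripper's body (76 mm by 85 mm) begins 54 mm behind the grasp point. The pads swing forward as they close: fully open they stand 13 mm farther back than shut.
Start: joints at [1.121, 0.181, 1.607, -0, 1.354, -0.206], TCP at [0.139, 0.558, 0.231] pointing down, gripper open.
Joint ranges: [-2.99, 2.99], [-0.89, 2.07], [0.3, 2.58], [-1.14, 4.28], [0, 2.63], [-3.12, 3.12]. Speed limits (rad/s): [2.57, 2.57, 3.01, 3.14, 3.14, 3.14].

INTERFACE

Orientations are given as a unit quaternion [w, x, y, z].
In Python, from bench import ctrl gives the robot as it stands. The module is installed in compiled form; this text tells all that it offers.
- The arm moves only by the tool move_arm, never from a script. Its argument "plan" is one flat list of numbers, 6 for each row, row after row: the shift along the world's x, y, z in units of 50 mm (1.0 is 50 mm), then the turn, a rotation vector about the world's x, y, z in rad. A call has 1 to 10 rows; each row is the pose to reach, as a shift and turn from the pose commanded when the call began; what a row does not reach only later rows make up. A row lasts 1/8 s, in which the tool goes at most 62.5 mm and 10.7 degrees, less where a joint would pass 70% of its speed; a pose out of reach is approached as far as the arm can. A call with a gripper value outside its range is refused whole. "grip" is the finger opening in mm, from 0 to 85.4, set as the call begins (left out, the last holds). The fingers move at their own pace and stop on an object; the grip force is fixed at half the most. Time passes only in rows, so rows that repeat a pose let the fingers close. It gives the time, the measured TCP pose, the force, the opening and the grip force at its end, in the units of the state.
- ctrl.get_obs(): the state, without advancing time (a new reading comes with each control period).
- ctrl.camera(name): name is "scene" or "top"; returns a dict with "pixels" (400x640x3 uint8, red, green, blue), "fx", "fy", "cx", "cy" (pixels), "origin" and "attitude" of the camera in the world. Camera axes: x right, y down, z forward; pixel columns grow to the right and rows downward; lengths in m; the calibration is good to about 2 mm. A picture is of the moment at which its call begins. There is no depth.
- ctrl.hand_in(): hands the job in; it is judged then, once.
The state is a dict: "time_s": time; "q": joint angles; "dq": joint speeds; "joint_efforts": joint torques, N m; "eef_pos": TCP position; "eef_rot": TCP orientation; "wrist_force": force on the tool from outside, world axes, zero at the start; "torque": the same for the moment, N m; "opening": opening from 0.0 (shut) to 1.0 (fully open); "grasp_force": force on a finger pad.
Only numpy, scipy, OpenCV 4.12 (cv2) and the standard library are available. Lean on these libraries where they do the work, as an engineer would, in place of code of your own. Each camera call takes 0.05 s, during which the arm holds its last target. There are 200 camera calls.

## Working session

There is one attempt and no reset: what is moved stays moved. The work goes in short steps, Python scripts to look and compute and a tool call to move; the robot and the scene stay as the last step left them, time stands still between calls to the robot, and variables do not carry over. Pictures are saved under pics/ and viewed, at most 10 in all, crops included, and the job is handed in when it is done.

Besides the shell and the picture viewer there is one more tool, called by a JSON object that holds its "name" and its "arguments". move_arm: Moves the arm, as the interface text tells. Its arguments: {"type":"object","properties":{"plan":{"type":"array"},"grip":{"type":"number"}},"required":["plan"]}

```bash
mkdir -p pics; python3 - <<'E'
from bench import ctrl
import cv2,numpy as np
for n in("scene","top"):
    c=ctrl.camera(n); cv2.imwrite(f"pics/{n}0.png",c["pixels"][:,:,::-1])
    print(n,[c[k] for k in("fx","fy","cx","cy")],c["origin"],c["attitude"])
print(ctrl.get_obs())
E
```

```text
scene [377.26843555352104, 377.26843555352104, 323.88815395772707, 203.45487989841942] [ 0.25990039 -0.51832929  0.73370733] [-0.34277434  0.90590663 -0.23499428  0.08134262]
top [474.1767243416389, 474.1767243416389, 313.7828756056867, 202.47023892519417] [ 0.34941934 -0.00345132  0.91735046] [-0.07453865  0.7081418  -0.69797593  0.07621539]
{'time_s': 0.1, 'q': array([ 1.12072044e+00,  1.81512354e-01,  1.60791632e+00, -4.51741404e-06,
        1.35380096e+00, -2.06289529e-01]), 'dq': array([ 0.00035791, -0.00153726, -0.00070146, -0.00119063,  0.00048206,
       -0.00142602]), 'joint_efforts': array([-2.46184190e-04, -4.45880055e+01, -3.52235091e+01, -3.09049310e-04,
        4.15016271e-03,  1.80548551e-05]), 'eef_pos': array([0.13854701, 0.55753884, 0.23044458]), 'eef_rot': array([-2.61731251e-04,  1.21591029e-01,  9.92579947e-01, -7.75519294e-04]), 'wrist_force': array([-0.6436411 ,  0.20036591,  0.0633349 ]), 'torque': array([-0.01818557,  0.0341003 ,  0.01225946]), 'grasp_force': 0.0, 'opening': 0.9987171949200405}
```

View pics/scene0.png

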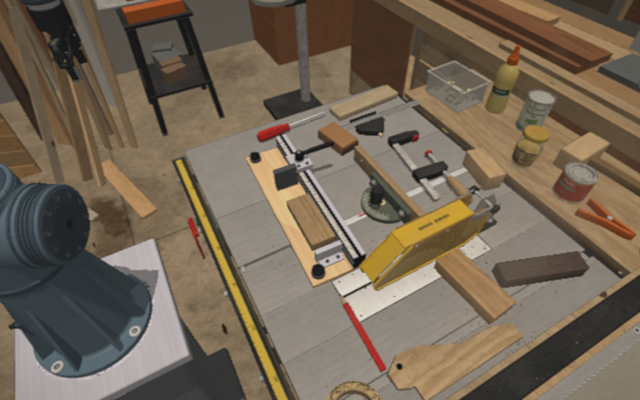

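View pics/top0.png

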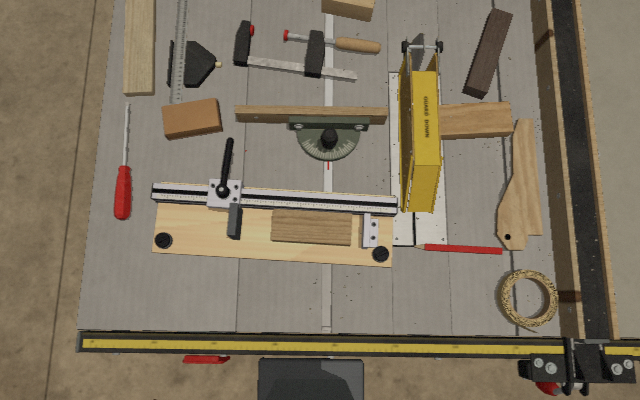

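The top view shows the jig magnets at (163,240) and (380,254), the lever hub at (222,190) with its tip at (230,140), the stop plate at (234,221), the workpiece spanning columns 272–351, and the end plate at (370,230).

```bash
cat > h.py <<'E'
from bench import ctrl
import cv2,numpy as np
from scipy.spatial.transform import Rotation as R
def ray(c,u,v,z):
    w,x,y,zz=c["attitude"]; M=R.from_quat([x,y,zz,w]).as_matrix()
    d=M@np.array([(u-c["cx"])/c["fx"],(v-c["cy"])/c["fy"],1]); o=np.array(c["origin"])
    return o+d*(z-o[2])/d[2]
def dark(c,box,thr=45,amin=30):
    u0,v0,u1,v1=box; g=c["pixels"][v0:v1,u0:u1].max(2)
    n,l,s,cen=cv2.connectedComponentsWithStats((g<thr).astype(np.uint8))
    return [(cen[i]+[u0,v0],s[i,4],(s[i,:4]+[u0,v0,0,0]).tolist()) for i in range(1,n) if s[i,4]>amin]
E
python3 - <<'E'
from h import *
np.set_printoptions(precision=4,suppress=True)
c=ctrl.camera("top")
m=[]
for b in((150,228,176,252),(368,242,392,268)):
    k=max(dark(c,b,60),key=lambda t:t[1]); print(k); m.append(ray(c,*k[0],.030))
L,Rr=m; print(L,Rr,np.linalg.norm(L-Rr),"want .414")
yd=(L-Rr)[:2]/np.linalg.norm((L-Rr)[:2]); xd=np.array([yd[1],-yd[0]])
o=(L+Rr)[:2]/2+.052*xd; print("jig o",o,"xd",xd,"yaw",np.arctan2(xd[1],xd[0]))
def J(u,v,z): p=ray(c,u,v,z); q=p[:2]-o; return p,np.array([q@xd,q@yd])
for n,u,v,z in(("hub",222,190,.095),("tip",230,140,.092),("plateTL",229,206,.078),("plateTR",241,206,.078),("wpL",272,222,.037),("wpR",351,227,.037),("endTL",363,213,.048)):
    print(n,*J(u,v,z))
print(dark(c,(200,125,245,205),50))
im=cv2.resize(c["pixels"][125:275,140:405],None,fx=3,fy=3,interpolation=cv2.INTER_CUBIC)
cv2.imwrite("pics/crop1.png",im[:,:,::-1])
E
```

```text
(array([162.8711, 239.8402]), np.int32(194), [155, 233, 17, 16])
(array([380.3704, 253.4444]), np.int32(189), [373, 246, 16, 16])
[0.4658 0.2785 0.03  ] [ 0.4461 -0.1302  0.03  ] 0.409229240885693 want .414
jig o [0.5079 0.0716] xd [ 0.9988 -0.0481] yaw -0.04808827786403295
hub [0.5481 0.1598 0.095 ] [0.0359 0.09  ]
tip [0.6433 0.151  0.092 ] [0.1314 0.0857]
plateTL [0.5227 0.1489 0.078 ] [0.0111 0.0779]
plateTR [0.523  0.1273 0.078 ] [0.0124 0.0563]
wpL [0.5016 0.0739 0.037 ] [-0.0064  0.002 ]
wpR [ 0.4943 -0.0748  0.037 ] [-0.0066 -0.1469]
endTL [ 0.5192 -0.0964  0.048 ] [ 0.0194 -0.1673]
[(array([225.4567, 169.1124]), np.int32(427), [216, 138, 18, 60])]
```

View pics/crop1.png

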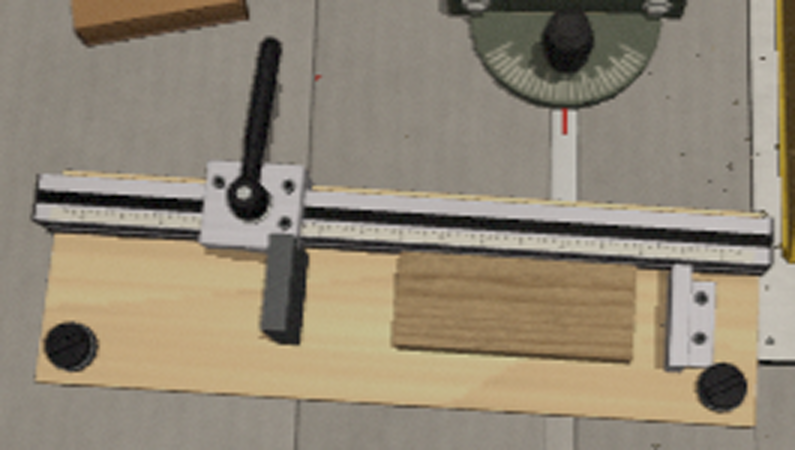

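The crop shows the lever pointing almost straight along jig +x, the stop plate with its top edge at crop (270–297, 235) down to about (263–280, 332), and gaps on both sides of the workpiece. The hub-to-tip length (96 mm against 99) and magnet spacing (409 against 414) fit. I'm setting out to above the lever.

{"name": "move_arm", "arguments": {"plan": [9.5,-8.1,-1.0,0,0,0.15,9.5,-8.1,-1.0,0,0,0.15,9.5,-8.1,-1.0,0,0,0.15,9.5,-8.1,-1.0,0,0,0.15,9.5,-8.1,-1.0,0,0,0.15,9.5,-8.1,-1.0,0,0,0.15,9.5,-8.1,-1.0,0,0,0.15,9.5,-8.1,-1.0,0,0,0.15,9.5,-8.1,-1.0,0,0,0.15,9.5,-8.1,-1.0,0,0,0.15], "grip": 36}}

```text
time_s: 1.4
eef_pos: [0.6141, 0.1522, 0.1809]
eef_rot: [-0.0, 0.047, 0.999, 0.0]
wrist_force: [0.8, 0.6, 1.1]
opening: 0.422
grasp_force: 0.0
```

```bash
python3 - <<'E'
from h import *
a=ctrl.camera("scene")["pixels"][80:290,190:450]; b=ctrl.camera("top")["pixels"][80:290,140:400]
im=np.vstack([cv2.resize(x,None,fx=1.42,fy=1.42) for x in(a,b)]) if 0 else np.hstack([cv2.resize(x,None,fx=1.5,fy=1.5,interpolation=cv2.INTER_CUBIC) for x in(a,b)])
cv2.imwrite("pics/p2.png",im[:,:,::-1]); print(im.shape)
E
```

```text
(315, 780, 3)
```

View pics/p2.png

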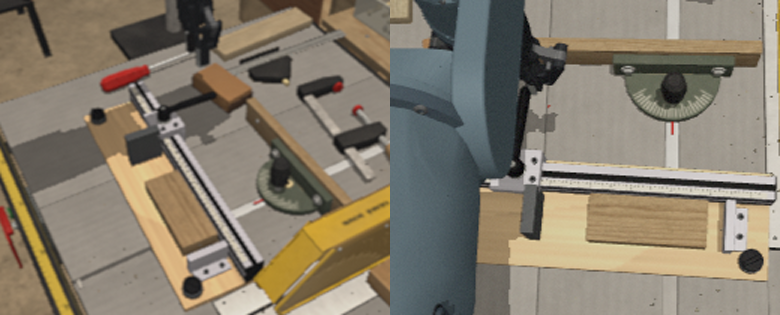

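The left half (scene camera) shows the gripper above the lever bar, hub at about (165,112) and tip at (220,97). The top view is half hidden by the arm but agrees. Descending astride the bar.

{"name": "move_arm", "arguments": {"plan": [0,0.03,-0.5,0,0,0,0,0.03,-1.0,0,0,0,0,0.03,-1.4,0,0,0,0,0.03,-1.8,0,0,0,0,0.03,-2.2,0,0,0,0,0.03,-2.2,0,0,0]}}

```text
time_s: 2.25
eef_pos: [0.6113, 0.1553, 0.0691]
eef_rot: [-0.002, 0.047, 0.999, -0.0]
wrist_force: [-0.1, 0.7, 1.1]
opening: 0.42
grasp_force: 0.0
```

{"name": "move_arm", "arguments": {"plan": [0,0.12,0,0,0,0.1,0,0.25,0,0,0,0.19,-0.02,0.38,0,0,0,0.29,-0.05,0.5,0,0,0,0.39,-0.05,0.5,0,0,0,0.39], "grip": 26}}

```text
time_s: 2.88
eef_pos: [0.611, 0.1804, 0.0722]
eef_rot: [0.001, -0.147, 0.989, -0.0]
wrist_force: [0.4, 0.3, -0.5]
opening: 0.304
grasp_force: 0.3
```

{"name": "move_arm", "arguments": {"plan": [-0.05,0.12,0,0,0,0.1,-0.1,0.24,0,0,0,0.2,-0.17,0.35,0,0,0,0.3,-0.25,0.45,0,0,0,0.4,-0.25,0.45,0,0,0,0.4]}}

```text
time_s: 3.5
eef_pos: [0.5988, 0.2029, 0.0723]
eef_rot: [0.001, -0.34, 0.94, -0.0]
wrist_force: [1.4, 0.5, 0.6]
opening: 0.305
grasp_force: 0.5
```

{"name": "move_arm", "arguments": {"plan": [-0.09,0.1,0,0,0,0.1,-0.18,0.18,0,0,0,0.2,-0.18,0.18,0,0,0,0.2]}}

```text
time_s: 3.88
eef_pos: [0.5896, 0.2119, 0.0722]
eef_rot: [0.001, -0.432, 0.902, -0.0]
wrist_force: [1.5, -0.7, 0.8]
opening: 0.305
grasp_force: 0.6
```

```bash
python3 - <<'E'
from h import *
a=ctrl.camera("scene")["pixels"][60:260,190:450]; b=ctrl.camera("top")["pixels"][100:300,140:400]
im=np.hstack([cv2.resize(x,None,fx=1.5,fy=1.5,interpolation=cv2.INTER_CUBIC) for x in(a,b)])
cv2.imwrite("pics/p3.png",im[:,:,::-1])
E
```

```text
(no output)
```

View pics/p3.png

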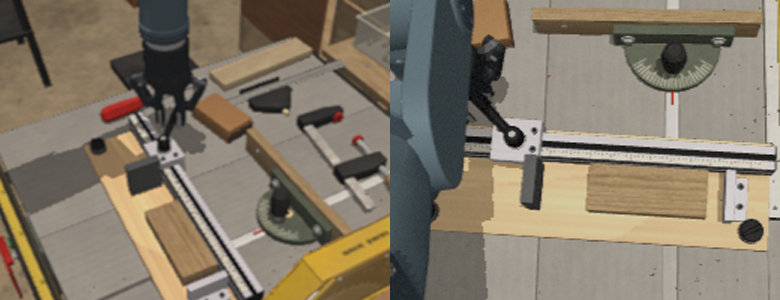

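The picture shows the lever turned with the gripper, and the hub still at top-image (222,190): the stop has not shifted. Turning on to the free stop.

{"name": "move_arm", "arguments": {"plan": [-0.11,0.08,0,0,0,0.1,-0.22,0.14,0,0,0,0.2,-0.22,0.14,0,0,0,0.2]}}

```text
time_s: 4.35
eef_pos: [0.5829, 0.2177, 0.0729]
eef_rot: [0.004, -0.52, 0.854, -0.003]
wrist_force: [16.0, -2.9, -5.5]
opening: 0.303
grasp_force: 7.1
```

The 16 N against the push means the anticlockwise stop is reached, so the lever is free. Backing off, lifting, and going above the stop plate.

{"name": "move_arm", "arguments": {"plan": [0.12,-0.06,0,0,0,0,0.12,-0.06,0.8,0,0,0,0.12,-0.06,1.6,0,0,-0.1,-0.4,-0.4,1.6,0,0,-0.28,-0.8,-0.8,1.6,0,0,-0.46,-1.2,-1.2,1.6,0,0,-0.64,-1.59,-1.55,1.6,0,0,-0.82,-1.59,-1.55,1.6,0,0,-1.0,-1.59,-1.55,1.6,0,0,-1.144,-1.59,-1.55,1.6,0,0,-1.144]}}

```text
time_s: 5.6
eef_pos: [0.4978, 0.1413, 0.1511]
eef_rot: [-0.001, 0.024, 1.0, 0.0]
wrist_force: [-0.3, 0.3, 0.3]
opening: 0.302
grasp_force: 0.0
```

{"name": "move_arm", "arguments": {"plan": [0,0,0,0,0,0,0,0,-0.5,0,0,0,0,0,-0.9,0,0,0,0,0,-1.2,0,0,0], "grip": 60}}

```text
time_s: 6.1
eef_pos: [0.4979, 0.1414, 0.0903]
eef_rot: [-0.001, 0.023, 1.0, -0.0]
wrist_force: [-0.3, 1.5, 0.9]
opening: 0.704
grasp_force: 0.0
```

```bash
python3 - <<'E'
from h import *
a=ctrl.camera("scene")["pixels"][60:260,190:450]; b=ctrl.camera("top")["pixels"][100:300,140:400]
im=np.hstack([cv2.resize(x,None,fx=1.5,fy=1.5,interpolation=cv2.INTER_CUBIC) for x in(a,b)])
cv2.imwrite("pics/p4.png",im[:,:,::-1])
E
```

```text
(no output)
```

View pics/p4.png

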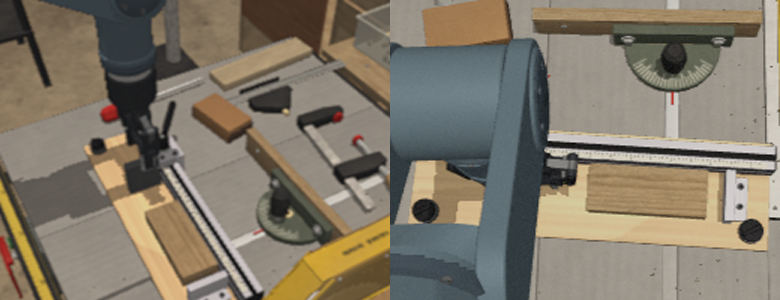

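The gripper stands over the stop plate (scene half, about (145,170)) with the fingers to either side, and the lever now points away to the rear. Descending and pinching.

{"name": "move_arm", "arguments": {"plan": [0,0,-0.4,0,0,0,0,0,-0.8,0,0,0,0,0,-0.8,0,0,0]}}

```text
time_s: 6.58
eef_pos: [0.4975, 0.1413, 0.0507]
eef_rot: [-0.001, 0.024, 1.0, -0.0]
wrist_force: [-0.5, -0.8, 0.8]
opening: 0.705
grasp_force: 0.0
```

{"name": "move_arm", "arguments": {"plan": [0,0,0,0,0,0,0,0,0,0,0,0,0,0,0,0,0,0,0,0,0,0,0,0,0,0,0,0,0,0], "grip": 5}}

```text
time_s: 7.2
eef_pos: [0.4995, 0.1419, 0.053]
eef_rot: [0.001, 0.024, 1.0, 0.001]
wrist_force: [-1.6, 3.1, 5.4]
opening: 0.171
grasp_force: 59.0
```

{"name": "move_arm", "arguments": {"plan": [-0.01,-0.1,0,0,0,0,-0.01,-0.2,0,0,0,0,-0.015,-0.3,0,0,0,0,-0.02,-0.4,0,0,0,0,-0.025,-0.5,0,0,0,0,-0.03,-0.6,0,0,0,0]}}

```text
time_s: 7.95
eef_pos: [0.4981, 0.1117, 0.0529]
eef_rot: [0.001, 0.024, 1.0, 0.001]
wrist_force: [-0.6, 4.5, 7.3]
opening: 0.173
grasp_force: 59.2
```

{"name": "move_arm", "arguments": {"plan": [-0.005,-0.1,0,0,0,0,-0.01,-0.2,0,0,0,0,-0.015,-0.3,0,0,0,0,-0.02,-0.4,0,0,0,0,-0.025,-0.5,0,0,0,0,-0.03,-0.6,0,0,0,0,-0.035,-0.7,0,0,0,0,-0.04,-0.8,0,0,0,0]}}

```text
time_s: 8.95
eef_pos: [0.4962, 0.0718, 0.0529]
eef_rot: [0.001, 0.024, 1.0, 0.001]
wrist_force: [0.3, 4.9, 7.3]
opening: 0.175
grasp_force: 59.2
```

Still free. Now slow small steps until the workpiece meets the end plate.

{"name": "move_arm", "arguments": {"plan": [0,-0.04,0,0,0,0,0,-0.08,0,0,0,0,-0.005,-0.12,0,0,0,0,-0.01,-0.16,0,0,0,0,-0.01,-0.16,0,0,0,0]}}

```text
time_s: 9.57
eef_pos: [0.4957, 0.0636, 0.0529]
eef_rot: [0.002, 0.024, 1.0, 0.0]
wrist_force: [0.7, 3.1, 6.9]
opening: 0.176
grasp_force: 59.2
```

{"name": "move_arm", "arguments": {"plan": [0,-0.02,0,0,0,0,0,-0.04,0,0,0,0,0,-0.06,0,0,0,0,0,-0.06,0,0,0,0]}}

```text
time_s: 10.07
eef_pos: [0.4957, 0.0622, 0.0529]
eef_rot: [0.002, 0.024, 1.0, 0.002]
wrist_force: [0.7, 11.7, 7.1]
opening: 0.175
grasp_force: 59.3
```

{"name": "move_arm", "arguments": {"plan": [0,-0.02,0,0,0,0,0,-0.04,0,0,0,0,0,-0.06,0,0,0,0,0,-0.06,0,0,0,0]}}

```text
time_s: 10.58
eef_pos: [0.4957, 0.0621, 0.0529]
eef_rot: [0.002, 0.024, 1.0, 0.004]
wrist_force: [3.1, 26.2, 7.0]
opening: 0.174
grasp_force: 59.5
```

The stop and workpiece are home (26 N, no further travel). Easing, releasing and lifting.

{"name": "move_arm", "arguments": {"plan": [0,0.06,0,0,0,0,0,0.06,0,0,0,0]}}

```text
time_s: 10.82
eef_pos: [0.4957, 0.0622, 0.0529]
eef_rot: [0.002, 0.024, 1.0, 0.001]
wrist_force: [0.5, 11.4, 7.1]
opening: 0.175
grasp_force: 59.9
```

{"name": "move_arm", "arguments": {"plan": [0,0,0,0,0,0,0,0,0,0,0,0,0,0,0,0,0,0,0,0,0,0,0,0,0,0,0.8,0,0,0,0,0,1.6,0,0,0,0,0,2.2,0,0,0,-2,2,2.2,0,0,0,-2,3,2.2,0,0,0,-2,3,2.2,0,0,0], "grip": 50}}

```text
time_s: 12.08
eef_pos: [0.3933, 0.2114, 0.1616]
eef_rot: [0.0, 0.024, 1.0, 0.0]
wrist_force: [0.8, -0.4, -0.2]
opening: 0.581
grasp_force: 0.0
```

```bash
python3 - <<'E'
from h import *
a=ctrl.camera("scene")["pixels"][60:260,190:450]; b=ctrl.camera("top")["pixels"][100:300,140:400]
im=np.hstack([cv2.resize(x,None,fx=1.5,fy=1.5,interpolation=cv2.INTER_CUBIC) for x in(a,b)])
cv2.imwrite("pics/p5.png",im[:,:,::-1])
E
```

```text
(no output)
```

View pics/p5.png

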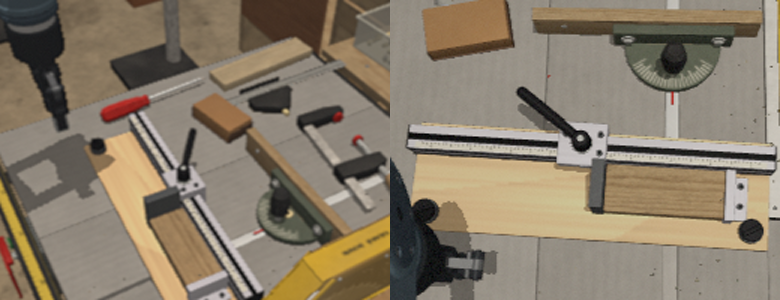

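The picture shows the workpiece touching both the end plate and the stop plate (top half: stop face at column ~603, end plate at ~725), square against them. The hub is at (581,142) and the lever tip at (521,90), so the lever's world yaw is about 0.92. Going back to the lever.

{"name": "move_arm", "arguments": {"plan": [1,-0.4,0,0,0,0.18,2,-0.8,0,0,0,0.36,3,-1.2,0,0,0,0.54,3.77,-1.53,0,0,0,0.72,3.77,-1.53,0,0,0,0.9,3.77,-1.53,0,0,0,0.968,3.77,-1.53,-0.6,0,0,0.968,3.77,-1.53,-1.2,0,0,0.968,3.77,-1.53,-1.8,0,0,0.968,3.77,-1.53,-1.8,0,0,0.968], "grip": 36}}

```text
time_s: 13.42
eef_pos: [0.5807, 0.1328, 0.0685]
eef_rot: [-0.003, -0.444, 0.896, 0.001]
wrist_force: [-0.1, -0.3, -0.4]
opening: 0.42
grasp_force: 0.0
```

{"name": "move_arm", "arguments": {"plan": [0.154,-0.138,0,0,0,-0.16,0.285,-0.3,0,0,0,-0.32,0.383,-0.468,0,0,0,-0.47,0.454,-0.65,0,0,0,-0.62,0.497,-0.84,0,0,0,-0.77,0.512,-1.034,0,0,0,-0.92,0.512,-1.034,0,0,0,-0.92], "grip": 26}}

```text
time_s: 14.3
eef_pos: [0.6094, 0.0813, 0.0727]
eef_rot: [0.001, -0.0, 1.0, -0.0]
wrist_force: [0.6, -0.2, 1.2]
opening: 0.306
grasp_force: 0.0
```

{"name": "move_arm", "arguments": {"plan": [-0.015,-0.194,0,0,0,-0.15,-0.058,-0.384,0,0,0,-0.3,-0.129,-0.565,0,0,0,-0.45,-0.129,-0.565,0,0,0,-0.45]}}

```text
time_s: 14.8
eef_pos: [0.6028, 0.0536, 0.0726]
eef_rot: [0.001, 0.221, 0.975, 0.0]
wrist_force: [0.1, -0.1, 0.6]
opening: 0.304
grasp_force: 0.2
```

{"name": "move_arm", "arguments": {"plan": [-0.062,-0.114,0,0,0,-0.1,-0.1,-0.168,0,0,0,-0.15,-0.1,-0.168,0,0,0,-0.15]}}

```text
time_s: 15.18
eef_pos: [0.5981, 0.0458, 0.0725]
eef_rot: [0.001, 0.293, 0.956, 0.0]
wrist_force: [1.7, 2.4, 2.5]
opening: 0.306
grasp_force: 1.6
```

{"name": "move_arm", "arguments": {"plan": [-0.04,-0.053,0,0,0,-0.05,-0.079,-0.104,0,0,0,-0.1,-0.079,-0.104,0,0,0,-0.1]}}

```text
time_s: 15.55
eef_pos: [0.595, 0.0421, 0.0726]
eef_rot: [0.002, 0.341, 0.94, 0.002]
wrist_force: [5.6, 8.5, -0.2]
opening: 0.306
grasp_force: 5.3
```

{"name": "move_arm", "arguments": {"plan": [-0.04,-0.05,0,0,0,-0.05,-0.06,-0.075,0,0,0,-0.05,-0.06,-0.075,0,0,0,-0.05]}}

```text
time_s: 15.92
eef_pos: [0.5939, 0.0417, 0.0729]
eef_rot: [0.003, 0.364, 0.931, 0.005]
wrist_force: [14.3, 22.5, -3.4]
opening: 0.303
grasp_force: 13.4
```

Firm clockwise stop (26 N, no movement), at the angle expected 1.5 rad from the free stop. Backing off, lifting clear and looking.

{"name": "move_arm", "arguments": {"plan": [0.1,0.13,0,0,0,0,0.1,0.13,0,0,0,0,0.1,0.13,0.7,0,0,0,0.1,0.13,1.4,0,0,0,0.1,0.13,2.2,0,0,0,-1,1.2,2.2,0,0,0,-2.2,2.4,2.2,0,0,0,-3.4,3.4,2.2,0,0,0,-3.9,3.8,2.2,0,0,0,-3.9,3.8,2.2,0,0,0]}}

```text
time_s: 17.18
eef_pos: [0.3921, 0.2272, 0.181]
eef_rot: [-0.001, 0.364, 0.931, -0.001]
wrist_force: [0.4, 0.8, -0.0]
opening: 0.305
grasp_force: 0.0
```

```bash
python3 - <<'E'
from h import *
a=ctrl.camera("scene")["pixels"][60:260,190:450]; b=ctrl.camera("top")["pixels"][100:300,140:400]
im=np.hstack([cv2.resize(x,None,fx=1.5,fy=1.5,interpolation=cv2.INTER_CUBIC) for x in(a,b)])
cv2.imwrite("pics/p6.png",im[:,:,::-1])
E
```

```text
(no output)
```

View pics/p6.png

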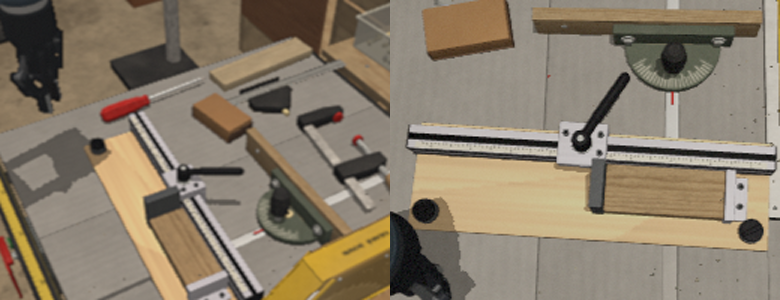

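The top half shows the lever swung over, with hub at (581,142) and tip at (625,76). That is about 1.44 rad of turn since the freed picture, so it sits in the tight end of its 1.5 rad travel. The workpiece still touches both plates with no gap, and the gripper is clear.

```bash
python3 -c "
from bench import ctrl
print(ctrl.hand_in())"
```

```text
the job is handed in; nothing more can be done
None
```

The job is handed in: the workpiece lies home against the end plate, the stop touches its other end with no visible gap, and the lever is at its firm clockwise stop (I did not test the clamp by trying to slide the stop); simulated time was about 17 s and no verdict was returned.

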